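# Park the indexing plunger and bring the arbor's mark up

## Robot

A 6-joint arm with a two-finger parallel gripper is mounted at the origin on a cart in front of the work surface, level with it; the furniture and walls round the work are solid. World frame = base frame: x ahead of the robot, y to its left, z up, the work surface at z = 0. Lengths are in m, angles in rad, forces in N, time in s.
With the tool pointing down it reaches from about 0.25 to 0.8 m from the base axis. Payload 3.9 kg.
Tool frame: the origin (TCP) lies between the finger pads; the fingertips stand tip_extent ahead of it and the grasp point (between the pads) lies 11 mm behind it (tip_extent is the distance from the TCP to the fingertips, in m); x points along the fingers, z is the direction in which the jaws open and shut, and the axes are right-handed (so a half turn about x gives the same grasp; the last joint's range is limited). The gripper opens to 85 mm and grips with 20 to 120 N. Pads are 22 mm wide; open, the fingers measure 114 mm over their backs; the gripper's body (76 mm by 85 mm) begins 54 mm behind the grasp point. The pads swing forward as they close: fully open they stand 13 mm farther back than shut.
Start: joints at [-1.118, 0.26, -0.138, 1.173, 0, 1.571], TCP at [0.23, -0.472, 0.239] pointing down, gripper open.
Joint ranges: [-2.78, 2.78], [-0.83, 1.72], [-1.28, 1.37], [-1.9, 2.12], [-1.57, 1.48], [-3.14, 3.14]. Speed limits (rad/s): [2.57, 2.57, 3.14, 3.14, 3.14, 3.14].

## Interface

Orientations are given as [roll, pitch, yaw] about the fixed x, y, z axes, in that order (R = Rz(yaw) Ry(pitch) Rx(roll)).
In Python, from bench import * gives the robot as it stands.
- The arm moves only by the tool drive_tool, never from a script. Its argument "targets" is a list that holds one entry, the list of rows, each a list of 7 numbers: the shift along the tool's x, y, z in m, then the turn, a rotation vector about the tool's x, y, z in rad, then the finger opening in m, from 0 to 0.0854. A call has 1 to 20 rows; each row shifts and turns the pose as measured when the row begins, along the tool's axes as they then stand; what a row does not reach is not made up. A row lasts 1/8 s, in which the tool goes at most 62.5 mm and 10.7 degrees, less where a joint would pass 70% of its speed; a pose out of reach is approached as far as the arm can. A call with a gripper value outside its range is refused whole. The fingers move at their own pace and stop on an object; the grip force is fixed at half the most. Time passes only in rows, so rows that do not move let the fingers close. It gives the time, the measured TCP pose, the force and the opening at its end, in the units of the state.
- read_state(): the state, without advancing time (a new reading comes with each control period).
- grab_frame(name): name is "scene" or "top" or "wrist"; returns a dict with "frame" (384x512x3 uint8, blue, green, red), "depth" (384x512 float32, m along the optical axis (not along the pixel's ray), 0 where there is no reading), "intrinsics" (3x3 intrinsics, pixels), "dist_coeffs" ([k1, k2, p1, p2, k3] as OpenCV has them; the pictures are not rectified), "R" (3x3) and "t" (3): a world point X has camera coordinates R X + t. Camera axes: x right, y down, z forward; pixel columns grow to the right and rows downward; lengths in m; the calibration is good to about 2 mm. A picture is of the moment at which its call begins.
- close_job(): hands the job in, once; it reports no verdict.
The state is a dict: "time_s": time; "qpos": joint angles; "joint_vel": joint speeds; "joint_efforts": joint torques, N m; "tool_pos": TCP position; "tcp_rot": TCP orientation; "force": force on the tool from outside, world axes, zero at the start; "wrist_torque": the same for the moment, N m; "width": finger opening in m.
Only numpy, scipy, OpenCV 4.12 (cv2) and the standard library are available. Lean on these libraries where they do the work, as an engineer would, in place of code of your own. Each camera call takes 0.05 s, during which the arm holds its last target.

## Task

On the small green bench-centre fixture, pull up the black spring-plunger knob and twist it clockwise until its lug drops into the notch of the brass rest collar, so that it stays retracted by itself. Then turn the unlocked arbor between its centres by its four-arm driver until the red stripe faces straight up, and leave it there with the plunger still parked. Do not disturb the loose parts beside the fixture.

Things in the scene. Friction and masses are not known exactly. Their poses are not given: they have to be found in the camera images.
- fixture: Green bench-centre fixture, fixed, base 100 x 330 x 16 mm, up to 0.3 rad askew. Origin: centre of its underside; y along the arbor, x across it, z up. Arbor axis 65 mm above the bench. +y end: headstock (y 118 to 152 mm, 114 high), its arm carries the upright plunger at x 0, y 85. -y end: tailstock (y -119 to -155 mm, 85 high).
- knob_grip (a point): Middle of the black fluted plunger knob, on its upright axis; 147 mm above the bench when home. Knob 28 mm across, 28 mm high (14 above and below this point); when home its underside is 5 mm above the rim. A white line on its top points the way the lug below it points.
- rim (a point): Centre of the top of the round rim under the knob, 38 mm across, 128 mm above the bench, on the plunger's axis. Dark steel with the lug's home slot (12 mm deep) towards the fixture's +x -y diagonal; the brass part is the rest collar. Released with the lug on the flat rim, the plunger reads 12 mm and stays there by friction, but that is NOT parked.
- rest_collar (a point): Point at the middle of the brass collar's usual place (fixture's -x side of the rim), level with the rim's top. The rest notch is an open gap in the brass, 8 mm wide (lug 5 mm), 4 mm deep. The collar is preset, too stiff to turn by hand: the notch lies at knob turn 2.1 to 2.62 rad, not reported. Find it by feel (lug drops 4 mm when within about 0.1 rad) or by eye.
- plunger (a joint): How far the plunger is pulled up, m. 0: home, tip in the index disc's cut-out, so the arbor can only rock about 0.35 rad each way, and the lug in its slot keeps the knob from turning. Spring 4 N at home, 8 N at 12 mm; hard stop at 15 mm. From 12 mm up the lug clears the rim and the knob turns. Parked in the rest notch it reads 7 to 8 mm and the arbor is free.
- knob (a joint): Turn of the knob about its upright axis, rad: 0 with the lug in its home slot, growing clockwise seen from above, stop at 3.3. Parked between 2.0 and 2.7. That is more than most wrists turn in one grasp: let the lug rest on the rim on the way and regrasp.
- driver_hub (a point): Centre of the four-arm driver, on the arbor's axis, 65 mm above the bench. Hub 30 mm across, 24 mm wide along the arbor; four round arms of 9 mm diameter, 90 degrees apart, reach 52 mm from the axis, in the plane across the arbor.
- arbor (a joint): Turn of the arbor about the fixture's +y axis, rad. 0: the red stripe faces straight up and the driver's arms stand at 45 degrees to the vertical; growing moves the top of the arbor towards the fixture's +x. Starts within 0.27 of -1.25 (stripe towards -x). Friction about 0.09 N m holds it where it is left.
- mark (a point): Middle of the red painted stripe (9 x 90 mm) along the 40 mm thick aluminium body of the arbor, on its surface, 20 mm from the axis.
- er_collet: Loose grey spring collet, 33 mm wide, 46 mm high, standing beside the fixture; leave alone. Origin: centre of its underside.
- collet_sleeve: Loose dark grey sleeve, 44 mm wide, 36 mm high, beside the fixture; leave alone. Origin: centre of its underside.
- spare_t_nut: Loose grey T-nut, 28 x 28 x 18 mm, beside the fixture; leave alone. Origin: centre of its underside.

How it is judged:
On the way:
1. the plunger is parked: lug down in the rest notch, knob let go (value of joint plunger between 0.006 and 0.0098 m and value of joint knob between 1.9 and 2.85 rad and contact force between the fingers and plunger below 0.3 N), for 0.2 s.
At the end, for the whole second after the job is handed in: The plunger is parked in its rest notch (pull reads 6 to 9.8 mm, knob turned 1.9 to 2.85 rad), and the arbor is at rest with the red stripe within 0.15 rad of straight up (value of joint plunger between 0.006 and 0.0098 m and value of joint knob between 1.9 and 2.85 rad and value of joint arbor between -0.15 and 0.15 rad and velocity of joint arbor between -0.05 and 0.05 rad/s); the robot touches nothing.
It fails at once if a loose part beside the fixture is shifted by more than 25 mm (distance of any of er_collet, collet_sleeve, spare_t_nut from where it was at the start of the episode above 0.025 m).
It also fails if it takes over 61 s, if anything falls off the work surface, if the arm or the gripper's body presses on something with over 40 N, if the wrist force passes 120 N, or if a joint passes its speed limit or range.

## Working session

There is one attempt and no reset: what is moved stays moved. The work goes in short steps, Python scripts to look and compute and a tool call to move; the robot and the scene stay as the last step left them, time stands still between calls to the robot, and variables do not carry over. Pictures are saved under pics/ and viewed, and the job is handed in when it is done.

Besides the shell and the picture viewer there is one more tool, called after "Emit:" as name([rows], argument=value, ...), one row to a line, values as JSON. drive_tool: Moves the arm, as the interface text tells. Its arguments: {"type":"object","properties":{"targets":{"type":"array"}},"required":["targets"]}

```bash
mkdir -p pics; ls; python3 - <<'E'
from bench import *
import cv2,numpy as np,pickle
s=read_state();print(s)
for n in("scene","top","wrist"):
    f=grab_frame(n);pickle.dump(f,open(f"pics/{n}0.pkl","wb"));cv2.imwrite(f"pics/{n}0.png",cv2.resize(f["frame"],(800,600)))
    print(n,f["intrinsics"],f["dist_coeffs"],f["R"],f["t"])
E
```

```text
pics
{'time_s': 0.0, 'qpos': array([-1.11799746e+00,  2.60665029e-01, -1.39414801e-01,  1.17272678e+00,
       -3.37020870e-05,  1.57079511e+00]), 'joint_vel': array([ 1.56285189e-03, -6.24127507e-04, -2.56678778e-04,  7.62776252e-05,
       -1.19662961e-03,  8.82266860e-04]), 'joint_efforts': array([-4.73349646e-04, -4.05677855e+01,  2.53922224e+01,  1.89791189e-02,
       -7.95139954e-05, -7.88234246e-06]), 'tool_pos': array([ 0.22936308, -0.47146819,  0.23845758]), 'tcp_rot': array([-3.1248306 ,  1.56878576,  2.0403585 ]), 'force': array([-0.41798182,  0.1783298 ,  0.07080287]), 'wrist_torque': array([ 0.08495703, -0.02852422, -0.02714637]), 'width': 0.08537419665860504}
scene [[399.2066181    0.         253.22155924]
 [  0.         399.2066181  193.90206012]
 [  0.           0.           1.        ]] [0.02614809 0.         0.         0.         0.        ] [[-0.88156487 -0.47185239  0.01409648]
 [-0.32192365  0.57907512 -0.74902415]
 [ 0.34526591 -0.66485136 -0.66239272]] [0.4587017  0.32622079 0.66739416]
top [[351.99258976   0.         254.5934685 ]
 [  0.         351.99258976 188.99763018]
 [  0.           0.           1.        ]] [-0.04626305  0.          0.          0.          0.        ] [[ 0.02644722 -0.99923169  0.02892348]
 [-0.9862575  -0.03080226 -0.16231873]
 [ 0.16308493 -0.02423312 -0.98631438]] [-0.09296776  0.5614702   0.86639268]
wrist [[294.47464652   0.         252.33485119]
 [  0.         294.47464652 193.25645493]
 [  0.           0.           1.        ]] [-0.0231477  0.         0.         0.         0.       ] [[ 0.43700116 -0.89945843 -0.00212653]
 [-0.86476486 -0.42079329  0.27407068]
 [-0.24741001 -0.11793026 -0.9617072 ]] [-0.52377936 -0.03606064  0.37864195]
```

View pics/scene0.png

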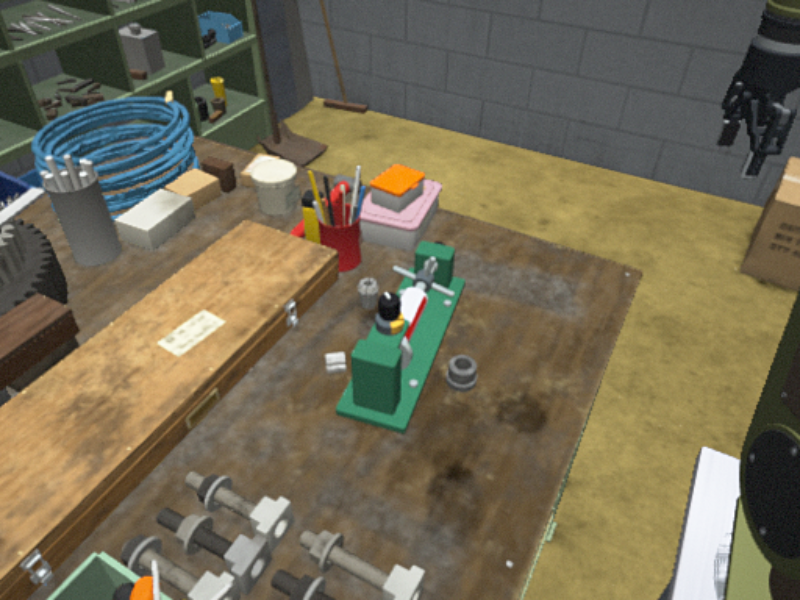

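View pics/top0.png

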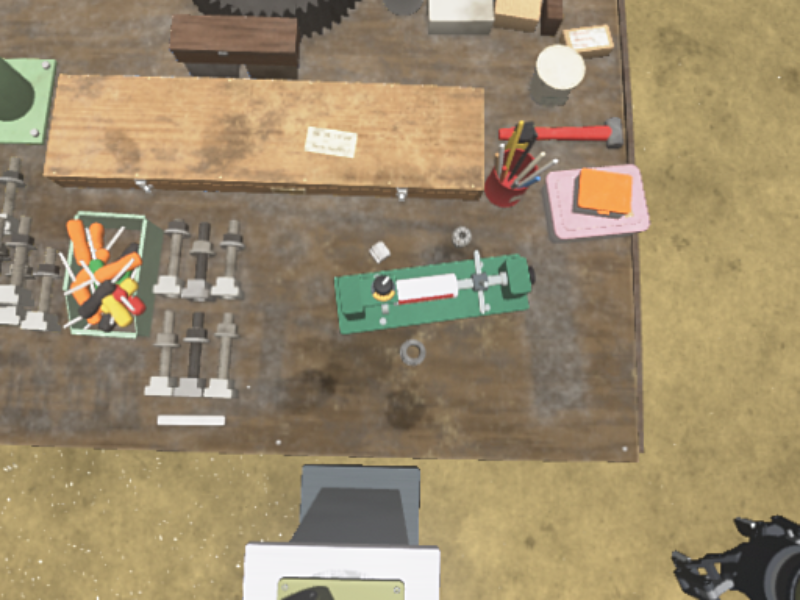

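The scene view shows the fixture with the headstock near and the knob at about (389,305). The top view has the headstock on the left, the knob at (384,284) and the driver at (481,282), with the stripe facing the robot side. Next I'll enlarge a crop of the top view.

```bash
python3 - <<'E'
import cv2,pickle
f=pickle.load(open("pics/top0.pkl","rb"))["frame"]
cv2.imwrite("pics/topc.png",cv2.resize(f[135:240,205:350],None,fx=5.5,fy=5.5,interpolation=cv2.INTER_CUBIC))
f=pickle.load(open("pics/scene0.pkl","rb"))["frame"]
cv2.imwrite("pics/scenec.png",cv2.resize(f[145:280,200:320],None,fx=4.4,fy=4.4,interpolation=cv2.INTER_CUBIC))
E
```

```text
(no output)
```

View pics/topc.png

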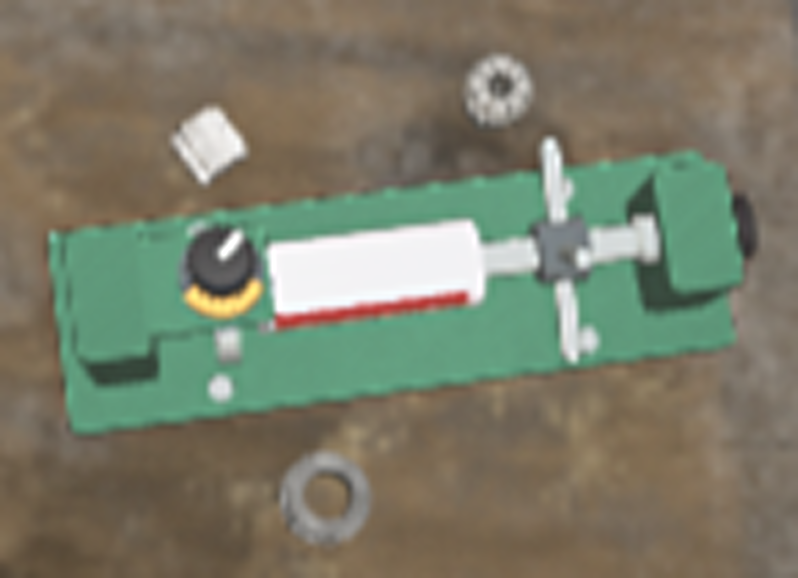

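View pics/scenec.png

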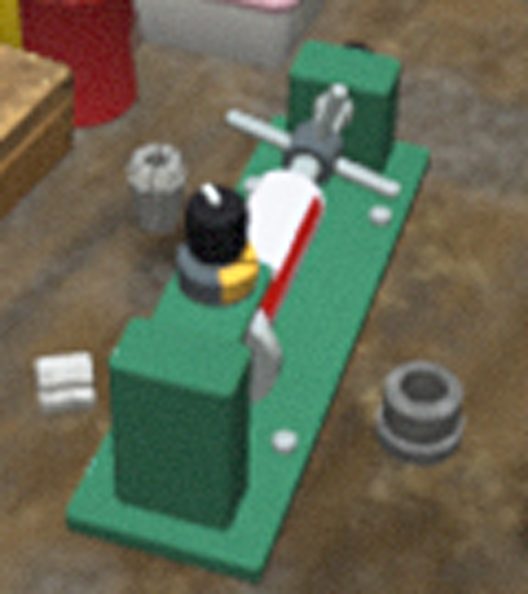

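```bash
cat > h.py <<'E'
import numpy as np,cv2,pickle
from scipy.optimize import least_squares
from scipy.spatial.transform import Rotation as Ro
def proj(f,P):
    r,_=cv2.Rodrigues(f["R"]);return cv2.projectPoints(np.float64(P).reshape(-1,1,3),r,f["t"],f["intrinsics"],np.array(f["dist_coeffs"]))[0].reshape(-1,2)
def ray_z(f,uv,z):
    n=cv2.undistortPoints(np.float64([[uv]]),f["intrinsics"],np.array(f["dist_coeffs"]))[0,0]
    d=f["R"].T@np.r_[n,1];c=-f["R"].T@f["t"];return c+d*(z-c[2])/d[2]
def W(p,P):
    P=np.atleast_2d(P);c,s=np.cos(p[2]),np.sin(p[2])
    return np.c_[p[0]+c*P[:,0]-s*P[:,1],p[1]+s*P[:,0]+c*P[:,1],P[:,2]]
E
python3 - <<'E'
from h import *
t=pickle.load(open("pics/top0.pkl","rb"));s=pickle.load(open("pics/scene0.pkl","rb"))
M=[(t,(75,433),(-.05,.165,.016)),(t,(52,232),(.05,.165,.016)),(t,(737,343),(-.05,-.165,.016)),(t,(222,253),(0,.085,.161)),
(s,(68,516),(.05,.165,.016)),(s,(256,562),(-.05,.165,.016)),(s,(430,152),(-.05,-.165,.016)),(s,(215,198),(0,.085,.161))]
def px(f,c): return np.array(c)/5.5+[205,135] if f is t else np.array(c)/4.4+[200,145]
fun=lambda p:np.concatenate([proj(f,W(p,P))[0]-px(f,c) for f,c,P in M])
r=least_squares(fun,[.45,-.1,0],loss="soft_l1");print(r.x,r.fun.reshape(-1,2).round(1))
p=r.x
print(W(p,[[0,.085,.147],[0,-.06,.065]]))
for c in((222,253),): print(ray_z(t,px(t,c),.161))
# driver hub & loose parts
print("hub",ray_z(t,px(t,(562,243)),.08),"arm ends",[ray_z(t,px(t,c),.075) for c in((550,140),(572,358))])
def loc(X): 
    c,s_=np.cos(p[2]),np.sin(p[2]);d=X[:2]-p[:2];return [c*d[0]+s_*d[1],-s_*d[0]+c*d[1]]
print("hub fix",loc(ray_z(t,px(t,(562,243)),.08)))
for n,c,z in(("collet",(498,90),.046),("sleeve",(325,497),.036),("nut",(208,143),.018)):
    X=ray_z(t,px(t,c),z);print(n,X,loc(X))
# depth pts fixture frame
f=t;v,u=np.nonzero(f["depth"]);uu=np.float64(np.c_[u,v]);n=cv2.undistortPoints(uu.reshape(-1,1,2),f["intrinsics"],np.array(f["dist_coeffs"]))[:,0];Z=f["depth"][v,u][:,None]
X=(np.c_[n,np.ones(len(n))]*Z-f["t"])@f["R"]
L=np.array([loc(x) for x in X[(u>205)&(u<350)&(v>135)&(v<240)]]);z=X[(u>205)&(u<350)&(v>135)&(v<240)][:,2]
m=(abs(L[:,0])<.07)&(z>.025)&(L[:,1]<-.02)&(L[:,1]>-.115)
print(np.c_[L[m],z[m]].round(3)[::4])
m=(z>.15);print("knobtop",L[m].mean(0),L[m].min(0),L[m].max(0),z[m].max(),m.sum())
E
```

```text
[ 0.57550685 -0.13772017  0.16395644] [[-0.4  0.2]
 [-0.7 -0. ]
 [ 0.9  0.1]
 [ 0.6  0.6]
 [-2.1 -1.4]
 [ 0.3  1. ]
 [-0.1 -1.8]
 [-0.1  0.7]]
[[ 0.5616329  -0.05386008  0.147     ]
 [ 0.58530022 -0.19691552  0.065     ]]
[ 0.56288138 -0.0524688   0.161     ]
hub [ 0.58777384 -0.20813798  0.08      ] arm ends [array([ 0.6374995 , -0.20332802,  0.075     ]), array([ 0.5353161 , -0.21373977,  0.075     ])]
hub fix [np.float64(0.0006086850981326265), np.float64(-0.07147571167315278)]
collet [ 0.66886414 -0.18294141  0.046     ] [np.float64(0.08472416218217403), np.float64(-0.0598528300480684)]
sleeve [ 0.4712169  -0.10411759  0.036     ] [np.float64(-0.09740663207170261), np.float64(0.05017444218586289)]
nut [ 0.64472203 -0.04347604  0.018     ] [np.float64(0.08366974641562383), np.float64(0.08168274239606459)]
[[ 0.048 -0.071  0.08 ]
 [ 0.046 -0.074  0.078]
 [ 0.042 -0.072  0.083]
 [ 0.04  -0.072  0.082]
 [ 0.038 -0.072  0.077]
 [ 0.036 -0.075  0.076]
 [ 0.031 -0.069  0.075]
 [ 0.028 -0.071  0.075]
 [ 0.025 -0.073  0.076]
 [ 0.023 -0.073  0.076]
 [ 0.021 -0.073  0.073]
 [ 0.019 -0.073 
[... 1622 characters left out ...]
07 -0.057  0.063]
 [-0.01  -0.065  0.076]
 [-0.011 -0.076  0.072]
 [-0.009 -0.02   0.085]
 [-0.009 -0.031  0.079]
 [-0.011 -0.06   0.072]
 [-0.013 -0.071  0.07 ]
 [-0.013 -0.082  0.066]
 [-0.011 -0.028  0.078]
 [-0.014 -0.065  0.069]
 [-0.015 -0.077  0.061]
 [-0.013 -0.028  0.076]
 [-0.017 -0.073  0.066]
 [-0.015 -0.028  0.072]
 [-0.019 -0.074  0.062]
 [-0.017 -0.029  0.068]
 [-0.022 -0.076  0.058]
 [-0.025 -0.075  0.062]
 [-0.027 -0.075  0.059]
 [-0.029 -0.075  0.057]
 [-0.034 -0.07   0.056]
 [-0.037 -0.071  0.059]
 [-0.04  -0.074  0.056]
 [-0.042 -0.077  0.05 ]
 [-0.045 -0.076  0.054]]
knobtop [0.00139234 0.08774691] [-0.01164285  0.07292765] [0.01618104 0.10136282] 0.16333898869847785 127
```

```bash
cat >> h.py <<'E'
def plan(target,turn=0.,n=None,grip=.085,vmax=.05,level=True,yaw=None):
    """rows for a straight move to a world TCP position, turning by 'turn' about tool x"""
    from bench import read_state
    s=read_state();R=Ro.from_euler('xyz',s["tcp_rot"]);p=np.array(s["tool_pos"]);target=np.array(target,float)
    if n is None:n=int(max(np.ceil(np.linalg.norm(target-p)/vmax),np.ceil(abs(turn)/.17),1))
    step=(target-p)/n;rows=[]
    for i in range(n):
        d=R.inv().apply(step);rv=[turn/n,0,0];rows.append([*d.round(4).tolist(),round(turn/n,3),0,0,grip]);R=R*Ro.from_rotvec(rv)
    return rows
def st():
    from bench import read_state
    s=read_state();R=Ro.from_euler('xyz',s["tcp_rot"]).as_matrix()
    print("t",s["time_s"],"p",s["tool_pos"].round(4),"q",s["qpos"].round(3),"F",s["force"].round(2),"M",s["wrist_torque"].round(2),"w",round(s["width"],4));print("R",R.round(3).tolist())
E
python3 - <<'E'
from h import *
import bench;print([x for x in dir(bench) if x[0]!='_'])
st()
print(plan([.562,-.053,.225],-1.2))
E
```

```text
['MotionError', 'close_job', 'grab_frame', 'read_state', 'tip_extent']
t 0.15 p [ 0.2295 -0.4716  0.2386] q [-1.118  0.261 -0.139  1.173  0.     1.571] F [ 0.01  0.21 -0.6 ] M [ 0.05 -0.01 -0.02] w 0.0856
R [[-0.001, 0.899, 0.437], [0.001, 0.437, -0.899], [-1.0, 0.0, -0.002]]
[[0.0013, 0.0438, -0.021, -0.109, 0, 0, 0.085], [0.0013, 0.0459, -0.0161, -0.109, 0, 0, 0.085], [0.0013, 0.0473, -0.011, -0.109, 0, 0, 0.085], [0.0013, 0.0483, -0.0058, -0.109, 0, 0, 0.085], [0.0013, 0.0486, -0.0005, -0.109, 0, 0, 0.085], [0.0013, 0.0484, 0.0048, -0.109, 0, 0, 0.085], [0.0013, 0.0476, 0.01, -0.109, 0, 0, 0.085], [0.0013, 0.0462, 0.0152, -0.109, 0, 0, 0.085], [0.0013, 0.0443, 0.0201, -0.109, 0, 0, 0.085], [0.0013, 0.0418, 0.0248, -0.109, 0, 0, 0.085], [0.0013, 0.0389, 0.0292, -0.109, 0, 0, 0.085]]
```

```bash
python3 - <<'E'
from h import *
import bench;print(bench.tip_extent() if callable(bench.tip_extent) else bench.tip_extent)
for r in plan([.562,-.053,.225],-3.23,n=19): print(r)
E
```

```text
0.008
[0.0007, 0.0254, -0.0122, -0.17, 0, 0, 0.085]
[0.0007, 0.0271, -0.0077, -0.17, 0, 0, 0.085]
[0.0007, 0.028, -0.003, -0.17, 0, 0, 0.085]
[0.0007, 0.0281, 0.0018, -0.17, 0, 0, 0.085]
[0.0007, 0.0274, 0.0065, -0.17, 0, 0, 0.085]
[0.0007, 0.0259, 0.011, -0.17, 0, 0, 0.085]
[0.0007, 0.0236, 0.0153, -0.17, 0, 0, 0.085]
[0.0007, 0.0207, 0.019, -0.17, 0, 0, 0.085]
[0.0007, 0.0172, 0.0223, -0.17, 0, 0, 0.085]
[0.0007, 0.0132, 0.0249, -0.17, 0, 0, 0.085]
[0.0007, 0.0088, 0.0267, -0.17, 0, 0, 0.085]
[0.0007, 0.0041, 0.0278, -0.17, 0, 0, 0.085]
[0.0007, -0.0006, 0.0281, -0.17, 0, 0, 0.085]
[0.0007, -0.0054, 0.0276, -0.17, 0, 0, 0.085]
[0.0007, -0.01, 0.0263, -0.17, 0, 0, 0.085]
[0.0007, -0.0143, 0.0242, -0.17, 0, 0, 0.085]
[0.0007, -0.0182, 0.0215, -0.17, 0, 0, 0.085]
[0.0007, -0.0216, 0.0181, -0.17, 0, 0, 0.085]
[0.0007, -0.0243, 0.0142, -0.17, 0, 0, 0.085]
```

Emit:
drive_tool([
  [[0.0007,0.0254,-0.0122,-0.17,0,0,0.085],[0.0007,0.0271,-0.0077,-0.17,0,0,0.085],[0.0007,0.028,-0.003,-0.17,0,0,0.085],[0.0007,0.0281,0.0018,-0.17,0,0,0.085],[0.0007,0.0274,0.0065,-0.17,0,0,0.085],[0.0007,0.0259,0.011,-0.17,0,0,0.085],[0.0007,0.0236,0.0153,-0.17,0,0,0.085],[0.0007,0.0207,0.019,-0.17,0,0,0.085],[0.0007,0.0172,0.0223,-0.17,0,0,0.085],[0.0007,0.0132,0.0249,-0.17,0,0,0.085],[0.0007,0.0088,0.0267,-0.17,0,0,0.085],[0.0007,0.0041,0.0278,-0.17,0,0,0.085],[0.0007,-0.0006,0.0281,-0.17,0,0,0.085],[0.0007,-0.0054,0.0276,-0.17,0,0,0.085],[0.0007,-0.01,0.0263,-0.17,0,0,0.085],[0.0007,-0.0143,0.0242,-0.17,0,0,0.085],[0.0007,-0.0182,0.0215,-0.17,0,0,0.085],[0.0007,-0.0216,0.0181,-0.17,0,0,0.085],[0.0007,-0.0243,0.0142,-0.17,0,0,0.085]],
])

```text
time_s: 2.52
tool_pos: [0.5462, -0.0227, 0.2197]
tcp_rot: [0.368, 1.559, 2.584]
force: [0.2, -0.8, -1.4]
width: 0.0848
```

```bash
python3 - <<'E'
from h import *
st()
for r in plan([.562,-.053,.205],-.9): print(r)
E
```

```text
t 2.525 p [ 0.5462 -0.0227  0.2197] q [-0.045  0.314 -0.114  1.154  0.006 -0.691] F [ 0.19 -0.83 -1.38] M [-0.05  0.02  0.03] w 0.0848
R [[-0.01, -0.799, -0.602], [0.006, -0.602, 0.799], [-1.0, 0.004, 0.011]]
[0.0024, 0.0009, -0.0056, -0.15, 0, 0, 0.085]
[0.0024, 0.0018, -0.0054, -0.15, 0, 0, 0.085]
[0.0024, 0.0026, -0.0051, -0.15, 0, 0, 0.085]
[0.0024, 0.0033, -0.0047, -0.15, 0, 0, 0.085]
[0.0024, 0.004, -0.0041, -0.15, 0, 0, 0.085]
[0.0024, 0.0045, -0.0035, -0.15, 0, 0, 0.085]
```

Emit:
drive_tool([
  [[0.0024,0.0009,-0.0056,-0.15,0.0108,-0.0044,0.085],[0.0024,0.0018,-0.0054,-0.15,0,0,0.085],[0.0024,0.0026,-0.0051,-0.15,0,0,0.085],[0.0024,0.0033,-0.0047,-0.15,0,0,0.085],[0.0024,0.004,-0.0041,-0.15,0,0,0.085],[0.0024,0.0045,-0.0035,-0.15,0,0,0.085],[0,0,0,0,0,0,0.085]],
])

```text
time_s: 3.4
tool_pos: [0.5623, -0.0508, 0.2015]
tcp_rot: [-0.344, 1.565, 2.807]
force: [0.2, 0.6, -0.5]
width: 0.0852
```

```bash
cat >> h.py <<'E'
def level():
    from bench import read_state
    R=Ro.from_euler('xyz',read_state()["tcp_rot"]).as_matrix();return (R.T@np.cross(R[:,0],[0,0,-1])).round(4)
E
python3 - <<'E'
from h import *
from bench import *
st();print(level())
for r in plan([.562,-.053,.185],0): print(r)
f=grab_frame("wrist");pickle.dump(f,open("pics/w1.pkl","wb"));cv2.imwrite("pics/w1.png",cv2.resize(f["frame"],(800,600)))
p=[0.5755,-0.1377,0.164]
print(proj(f,W(p,[[0,.085,.161],[0,.085,.128]]))*800/512)
E
```

```text
t 3.4 p [ 0.5623 -0.0508  0.2015] q [-9.100e-02  3.490e-01 -1.090e-01  1.118e+00  1.000e-03 -1.670e+00] F [ 0.15  0.61 -0.53] M [-0.01 -0.04  0.01] w 0.0852
R [[-0.005, 0.009, -1.0], [0.002, -1.0, -0.009], [-1.0, -0.002, 0.005]]
[0.     0.0053 0.0019]
[0.0165, 0.0023, 0.0002, 0.0, 0, 0, 0.085]
[[393.93981735 341.74133304]
 [393.60867301 316.73511593]]
```

View pics/w1.png

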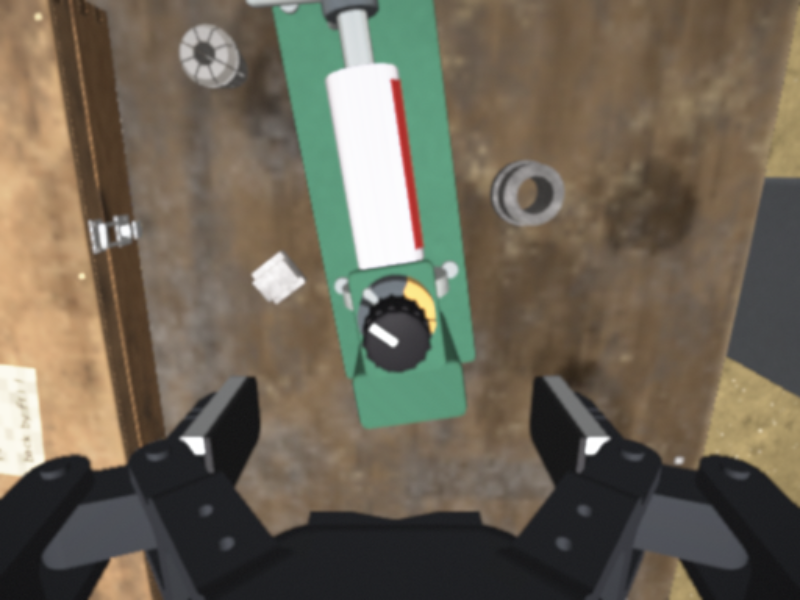

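The wrist view puts the knob top at (396,341), within 2 px of the prediction, so the knob position is confirmed. I'll descend and grip.

Emit:
drive_tool([
  [[0.0285,0.0022,0,0,0.005,0.002,0.085],[0.0285,0,0,0,0,0,0.085],[0,0,0,0,0,0,0.085]],
])

```text
time_s: 3.82
tool_pos: [0.5623, -0.0522, 0.1441]
tcp_rot: [-2.97, 1.57, 0.173]
force: [-0.0, -0.2, -0.2]
width: 0.0848
```

```bash
python3 - <<'E'
from h import *
st();print(level());print(plan([.562,-.053,.144]))
E
```

```text
t 3.825 p [ 0.5623 -0.0522  0.1441] q [-0.093  0.382 -0.216  0.972  0.    -1.666] F [-0.04 -0.24 -0.19] M [-0.02 -0.02  0.04] w 0.0848
R [[0.001, 0.002, -1.0], [0.0, -1.0, -0.002], [-1.0, -0.0, -0.001]]
[ 0.     -0.0011  0.0002]
[[0.0001, 0.0008, 0.0003, 0.0, 0, 0, 0.085]]
```

Emit:
drive_tool([
  [[0,0,0,0,0,0,0.02],[0,0,0,0,0,0,0.02],[0,0,0,0,0,0,0.02],[0,0,0,0,0,0,0.02],[0,0,0,0,0,0,0.02],[0,0,0,0,0,0,0.02]],
])

```text
time_s: 4.58
tool_pos: [0.5615, -0.0521, 0.1478]
tcp_rot: [2.922, 1.569, -0.22]
force: [-0.5, -0.3, -2.2]
width: 0.0262
```

```bash
python3 - <<'E'
from h import *
st()
E
```

```text
t 4.575 p [ 0.5615 -0.0521  0.1478] q [-0.092  0.377 -0.213  0.979 -0.    -1.663] F [-0.5  -0.27 -2.19] M [-0.06  0.04  0.01] w 0.0262
R [[0.001, 0.0, -1.0], [-0.0, -1.0, -0.0], [-1.0, 0.0, -0.001]]
```

Emit:
drive_tool([
  [[-0.006,0,0,0,0,0,0.02],[-0.006,0,0,0,0,0,0.02]],
])

```text
time_s: 4.82
tool_pos: [0.5615, -0.052, 0.1589]
tcp_rot: [2.286, 1.571, -0.855]
force: [1.3, 0.3, -8.3]
width: 0.0258
```

```bash
python3 - <<'E'
from h import *
st()
E
```

```text
t 4.825 p [ 0.5615 -0.052   0.1589] q [-0.092  0.37  -0.193  1.008 -0.    -1.663] F [ 1.32  0.32 -8.32] M [-0.08 -0.44  0.01] w 0.0258
R [[0.0, 0.0, -1.0], [-0.0, -1.0, -0.0], [-1.0, 0.0, -0.0]]
```

Emit:
drive_tool([
  [[-0.0025,0,0,0,0,0,0.02],[0,0,0,0,0,0,0.02]],
])

```text
time_s: 5.08
tool_pos: [0.5615, -0.052, 0.161]
tcp_rot: [0.092, 1.57, -3.05]
force: [0.4, -0.0, -8.4]
width: 0.0265
```

```bash
python3 - <<'E'
from h import *
from bench import *
st()
f=grab_frame("scene");cv2.imwrite("pics/s1.png",cv2.resize(f["frame"][100:280,180:340],None,fx=3.3,fy=3.3,interpolation=cv2.INTER_CUBIC))
E
```

```text
t 5.075 p [ 0.5615 -0.052   0.161 ] q [-0.092  0.369 -0.189  1.013 -0.    -1.663] F [ 0.43 -0.01 -8.44] M [-0.02 -0.43  0.06] w 0.0265
R [[-0.0, 0.0, -1.0], [-0.0, -1.0, -0.0], [-1.0, 0.0, 0.0]]
```

View pics/s1.png

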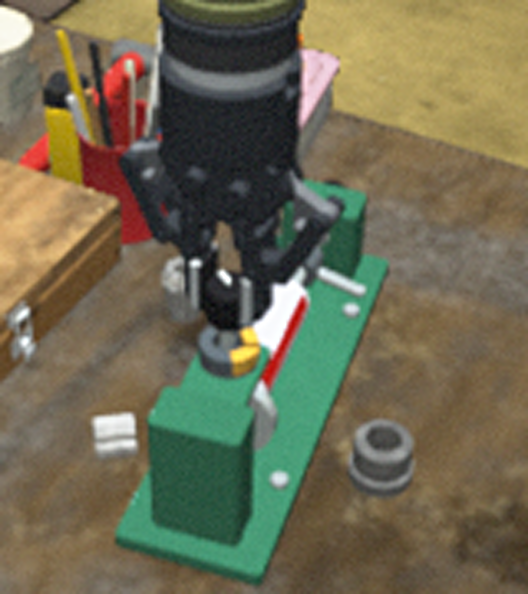

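The knob is lifted and its stem shows. I'll start the clockwise twist.

Emit:
drive_tool([
  [[0,0,0,0.12,0,0,0.02],[0,0,0,0.12,0,0,0.02],[0,0,0,0.12,0,0,0.02]],
])

```text
time_s: 5.5
tool_pos: [0.5618, -0.0522, 0.1601]
tcp_rot: [0.9, 1.57, -2.613]
force: [1.0, -0.3, -9.0]
width: 0.026
```

```bash
python3 - <<'E'
from h import *
st();print(plan([.5615,-.052,.161]),level())
E
```

```text
t 5.5 p [ 0.5618 -0.0522  0.1601] q [-0.092  0.37  -0.189  1.012 -0.    -1.292] F [ 0.97 -0.27 -8.97] M [-0.16 -0.53 -0.06] w 0.026
R [[-0.001, -0.363, -0.932], [-0.0, -0.932, 0.363], [-1.0, 0.001, 0.0]]
[[-0.0009, -0.0, 0.0003, 0.0, 0, 0, 0.085]] [ 0.      0.0005 -0.0006]
```

Emit:
drive_tool([
  [[-0.0009,0,0,0.16,0,0,0.02],[-0.0005,0,0,0.16,0,0,0.02],[-0.0005,0,0,0.16,0,0,0.02],[-0.0005,0,0,0.16,0,0,0.02],[-0.0005,0,0,0.16,0,0,0.02],[-0.0005,0,0,0.16,0,0,0.02]],
])

```text
time_s: 6.25
tool_pos: [0.5621, -0.0528, 0.1615]
tcp_rot: [2.312, 1.568, -2.194]
force: [1.2, -1.1, -9.6]
width: 0.0259
```

```bash
python3 - <<'E'
from h import *
st();print(plan([.5615,-.052,.161]),level())
f=pickle.load(open("pics/w1.pkl","rb"));a=f["frame"][165:225,225:285]
cv2.imwrite("pics/w1c.png",cv2.resize(a,None,fx=10,fy=10,interpolation=cv2.INTER_CUBIC))
# predicted notch positions
p=[0.5755,-0.1377,0.164]
for k in (0,1.9,2.1,2.2,2.3,2.4,2.5,2.62,2.8):
    a=-np.pi/4-k  # lug dir angle in fixture frame, clockwise
    print(k,((proj(f,W(p,[[.0165*np.cos(a),.085+.0165*np.sin(a),.128]]))[0]-[225,165])*10).round())
E
```

```text
t 6.25 p [ 0.5621 -0.0528  0.1615] q [-0.092  0.371 -0.185  1.016 -0.002 -0.299] F [ 1.17 -1.05 -9.6 ] M [-0.16 -0.46  0.02] w 0.0259
R [[-0.002, -0.979, -0.206], [-0.002, -0.206, 0.979], [-1.0, 0.002, -0.002]]
[[0.0005, 0.0005, 0.0009, 0.0, 0, 0, 0.085]] [-0.     -0.0018 -0.002 ]
0 [ 87. 251.]
1.9 [454. 254.]
2.1 [475. 291.]
2.2 [482. 311.]
2.3 [488. 332.]
2.4 [491. 353.]
2.5 [492. 374.]
2.62 [490. 400.]
2.8 [481. 437.]
```

View pics/w1c.png

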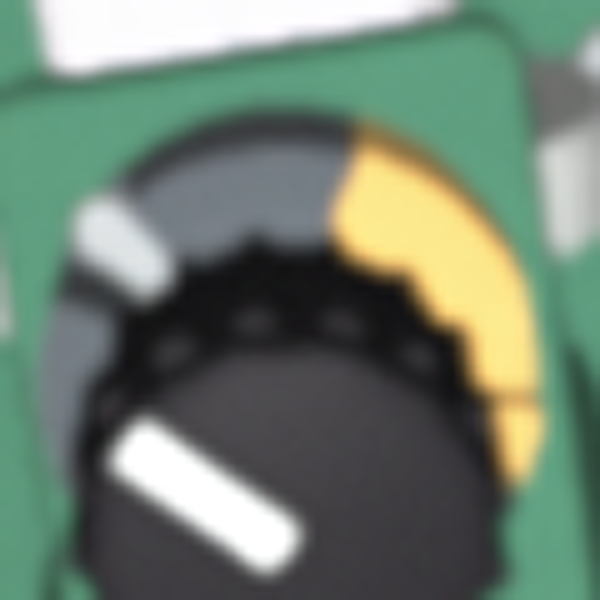

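Emit:
drive_tool([
  [[0.0,0.0005,0.0009,0.16,-0.0018,-0.002,0.02],[-0.0004,0,0,0.16,0,0,0.02],[-0.0004,0,0,0.16,0,0,0.02],[-0.0004,0,0,0.16,0,0,0.02],[-0.0004,0,0,0.16,0,0,0.02],[-0.0004,0,0,0.14,0,0,0.02]],
])

```text
time_s: 7.0
tool_pos: [0.5618, -0.0535, 0.1613]
tcp_rot: [-2.652, 1.567, -1.847]
force: [1.1, -0.5, -10.0]
width: 0.026
```

```bash
python3 - <<'E'
from h import *
st();print(plan([.5615,-.052,.161]),level())
E
```

```text
t 7.0 p [ 0.5618 -0.0535  0.1613] q [-0.093  0.37  -0.187  1.015 -0.004  0.673] F [ 1.08 -0.47 -9.99] M [-0.13 -0.33  0.  ] w 0.026
R [[-0.001, -0.721, 0.693], [-0.004, 0.693, 0.721], [-1.0, -0.002, -0.003]]
[[0.0003, 0.0012, 0.0009, 0.0, 0, 0, 0.085]] [ 0.     -0.0033  0.0018]
```

Emit:
drive_tool([
  [[0.0015,0.0006,0.0005,0,0,0,0.02],[0.0015,0,0,0,0,0,0.02],[0.001,0,0,0,0,0,0.02]],
])

```text
time_s: 7.38
tool_pos: [0.5618, -0.0534, 0.1568]
tcp_rot: [-2.591, 1.565, -1.782]
force: [0.6, -0.9, -7.9]
width: 0.0258
```

```bash
python3 - <<'E'
from h import *
st();print(plan([.5615,-.052,.161]),level())
E
```

```text
t 7.375 p [ 0.5618 -0.0534  0.1568] q [-0.092  0.373 -0.194  1.004 -0.005  0.67 ] F [ 0.6  -0.86 -7.88] M [-0.23 -0.28  0.04] w 0.0258
R [[-0.001, -0.724, 0.69], [-0.005, 0.69, 0.724], [-1.0, -0.003, -0.005]]
[[-0.0042, 0.0012, 0.0008, 0.0, 0, 0, 0.085]] [ 0.     -0.0045  0.0028]
```

Emit:
drive_tool([
  [[0.001,0,0,0,0,0,0.02],[0.001,0,0,0,0,0,0.02]],
])

```text
time_s: 7.62
tool_pos: [0.5619, -0.0534, 0.1554]
tcp_rot: [-2.492, 1.565, -1.682]
force: [-0.9, -1.0, -1.0]
width: 0.0261
```

```bash
python3 - <<'E'
from h import *
st()
E
```

```text
t 7.625 p [ 0.5619 -0.0534  0.1554] q [-0.092  0.374 -0.197  1.    -0.005  0.669] F [-0.95 -0.98 -0.98] M [-0.22  0.2   0.04] w 0.0261
R [[-0.001, -0.725, 0.689], [-0.005, 0.689, 0.725], [-1.0, -0.003, -0.004]]
```

The downward load vanished at 7.6 mm of pull, so the lug is sitting in the notch. I'll release and rise.

Emit:
drive_tool([
  [[0,0,0,0,0,0,0.085],[0,0,0,0,0,0,0.085],[0,0,0,0,0,0,0.085],[0,0,0,0,0,0,0.085],[-0.04,0,0,0,0,0,0.085],[-0.05,0,0,0,0,0,0.085]],
])

```text
time_s: 8.38
tool_pos: [0.5602, -0.052, 0.2463]
tcp_rot: [2.914, 1.565, -2.558]
force: [0.8, 1.0, -0.1]
width: 0.085
```

```bash
python3 - <<'E'
from h import *
from bench import *
st();print(level())
for n in("wrist","scene","top"):
    f=grab_frame(n);pickle.dump(f,open(f"pics/{n}2.pkl","wb"))
    g=f["frame"]; g= g if n=="wrist" else g[135:280,190:350]
    cv2.imwrite(f"pics/{n}2.png",cv2.resize(g,None,fx=1.5 if n=="wrist" else 4,fy=1.5 if n=="wrist" else 4,interpolation=cv2.INTER_CUBIC))
E
```

```text
t 8.375 p [ 0.5602 -0.052   0.2463] q [-0.091  0.325 -0.026  1.223 -0.003  0.669] F [ 0.77  0.99 -0.09] M [-0.01 -0.06 -0.06] w 0.085
R [[-0.005, -0.725, 0.689], [-0.003, 0.689, 0.725], [-1.0, 0.001, -0.005]]
[-0.     -0.0053 -0.0012]
```

View pics/wrist2.png

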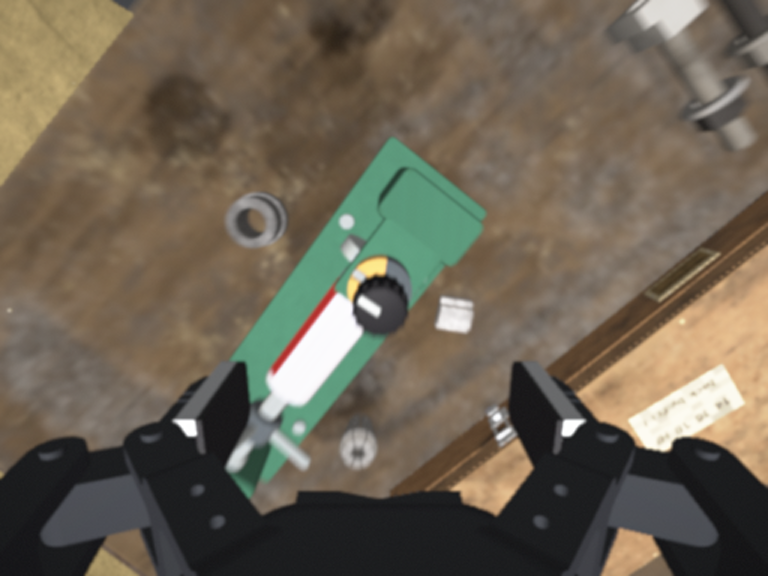

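View pics/scene2.png

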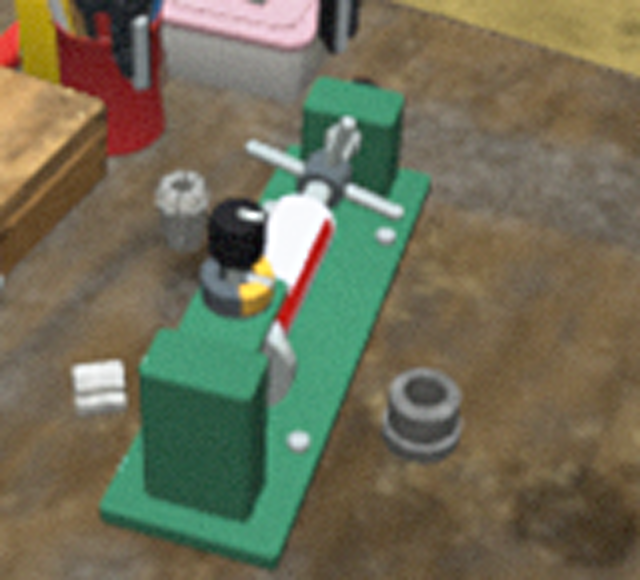

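The pictures show the lug down in the brass notch and all the loose parts in place. Next I'll push the upper driver arm from the -x side.

```bash
python3 - <<'E'
from h import *
p=[0.5755,-0.1377,0.164]
f=pickle.load(open("pics/wrist2.pkl","rb"))
v,u=np.nonzero(f["depth"]);n=cv2.undistortPoints(np.float64(np.c_[u,v]).reshape(-1,1,2),f["intrinsics"],np.array(f["dist_coeffs"]))[:,0]
X=(np.c_[n,np.ones(len(n))]*f["depth"][v,u][:,None]-f["t"])@f["R"]
k=W(p,[[0,.085,0]])[0];m=(np.hypot(X[:,0]-k[0],X[:,1]-k[1])<.011)&(X[:,2]<.19);print("knob top z",np.percentile(X[m,2],[10,50,90]),m.sum())
for x,z in((-.048,.15),(-.048,.103),(.0126,.103)): print(x,z,W(p,[[x,-.073,z]]).round(4))
for r in plan(W(p,[[-.048,-.073,.15]])[0],-.923,n=7): print(r)
E
```

```text
knob top z [0.16745954 0.16829501 0.16907268] 616
-0.048 0.15 [[ 0.5401 -0.2176  0.15  ]]
-0.048 0.103 [[ 0.5401 -0.2176  0.103 ]]
0.0126 0.103 [[ 0.5998 -0.2077  0.103 ]]
[0.0143, -0.0138, -0.0194, -0.132, 0, 0, 0.085]
[0.0143, -0.0111, -0.021, -0.132, 0, 0, 0.085]
[0.0143, -0.0083, -0.0223, -0.132, 0, 0, 0.085]
[0.0143, -0.0052, -0.0232, -0.132, 0, 0, 0.085]
[0.0143, -0.0021, -0.0237, -0.132, 0, 0, 0.085]
[0.0143, 0.001, -0.0238, -0.132, 0, 0, 0.085]
[0.0143, 0.0041, -0.0234, -0.132, 0, 0, 0.085]
```

Emit:
drive_tool([
  [[0.0,-0.0138,-0.0194,-0.132,-0.005,-0.001,0.0],[0.004,-0.0111,-0.021,-0.132,0,0,0.0],[0.0143,-0.0083,-0.0223,-0.132,0,0,0.0],[0.0143,-0.0052,-0.0232,-0.132,0,0,0.0],[0.0143,-0.0021,-0.0237,-0.132,0,0,0.0],[0.0143,0.001,-0.0238,-0.132,0,0,0.0],[0.0143,0.0041,-0.0234,-0.132,0,0,0.0],[0,0,0,0,0,0,0]],
])

```text
time_s: 9.52
tool_pos: [0.5373, -0.2198, 0.1628]
tcp_rot: [0.28, 1.566, 2.047]
force: [-1.7, -0.0, 0.1]
width: 0.0
```

```bash
python3 - <<'E'
from h import *
p=[0.5755,-0.1377,0.164]
st();print(level())
for r in plan(W(p,[[-.048,-.073,.103]])[0],0,n=2): print(r)
E
```

```text
t 9.525 p [ 0.5373 -0.2198  0.1628] q [-0.39   0.397 -0.139  1.038  0.003 -0.586] F [-1.69 -0.02  0.07] M [0.05 0.   0.  ] w 0.0
R [[-0.002, -0.981, -0.195], [0.004, -0.195, 0.981], [-1.0, 0.001, 0.005]]
[ 0.      0.0048 -0.0014]
[0.0299, -0.0016, 0.0007, 0.0, 0, 0, 0.085]
[0.0299, -0.0016, 0.0007, 0.0, 0, 0, 0.085]
```

Emit:
drive_tool([
  [[0.0299,-0.0016,0.0007,0.03,0.0048,-0.0014,0.0],[0.0299,-0.0016,0.0007,0,0,0,0.0],[0,0,0,0,0,0,0]],
])

```text
time_s: 9.9
tool_pos: [0.5401, -0.2156, 0.1016]
tcp_rot: [-0.096, 1.569, 1.636]
force: [-0.7, 0.9, -0.2]
width: 0.0001
```

```bash
python3 - <<'E'
from h import *
p=[0.5755,-0.1377,0.164]
st();print(level())
for r in plan(W(p,[[.0126,-.073,.103]])[0],0,n=6): print(r)
E
```

```text
t 9.9 p [ 0.5401 -0.2156  0.1016] q [-0.381  0.444 -0.236  0.892  0.002 -0.542] F [-0.73  0.88 -0.19] M [-0.01 -0.04 -0.02] w 0.0001
R [[-0.0, -0.987, -0.16], [0.002, -0.16, 0.987], [-1.0, -0.0, 0.002]]
[0.     0.0018 0.0002]
[-0.0002, -0.01, -0.0003, 0.0, 0, 0, 0.085]
[-0.0002, -0.01, -0.0003, 0.0, 0, 0, 0.085]
[-0.0002, -0.01, -0.0003, 0.0, 0, 0, 0.085]
[-0.0002, -0.01, -0.0003, 0.0, 0, 0, 0.085]
[-0.0002, -0.01, -0.0003, 0.0, 0, 0, 0.085]
[-0.0002, -0.01, -0.0003, 0.0, 0, 0, 0.085]
```

Emit:
drive_tool([
  [[-0.0002,-0.01,-0.0003,0,0,0,0],[-0.0002,-0.01,-0.0003,0,0,0,0],[-0.0002,-0.01,-0.0003,0,0,0,0],[-0.0002,-0.01,-0.0003,0,0,0,0],[-0.0002,-0.01,-0.0003,0,0,0,0]],
])

```text
time_s: 10.52
tool_pos: [0.5911, -0.2081, 0.1059]
tcp_rot: [1.154, 1.568, 2.884]
force: [-4.1, -0.7, -0.2]
width: -0.0001
```

```bash
python3 - <<'E'
from h import *
from bench import *
p=[0.5755,-0.1377,0.164]
st();print(level())
for r in plan(W(p,[[.0126,-.073,.103]])[0],0,n=2): print(r)
for n in("wrist","scene"):
    f=grab_frame(n);pickle.dump(f,open(f"pics/{n}3.pkl","wb"))
    g=f["frame"]; g= g if n=="wrist" else g[115:260,190:350]
    cv2.imwrite(f"pics/{n}3.png",cv2.resize(g,None,fx=1.5 if n=="wrist" else 4,fy=1.5 if n=="wrist" else 4,interpolation=cv2.INTER_CUBIC))
E
```

```text
t 10.525 p [ 0.5911 -0.2081  0.1059] q [-0.338  0.512 -0.104  0.958 -0.    -0.498] F [-4.09 -0.68 -0.19] M [0.01 0.96 0.04] w -0.0001
R [[-0.003, -0.987, -0.159], [0.001, -0.159, 0.987], [-1.0, 0.003, 0.001]]
[ 0.      0.0011 -0.0025]
[0.0014, -0.0044, -0.0005, 0.0, 0, 0, 0.085]
[0.0014, -0.0044, -0.0005, 0.0, 0, 0, 0.085]
```

View pics/scene3.png

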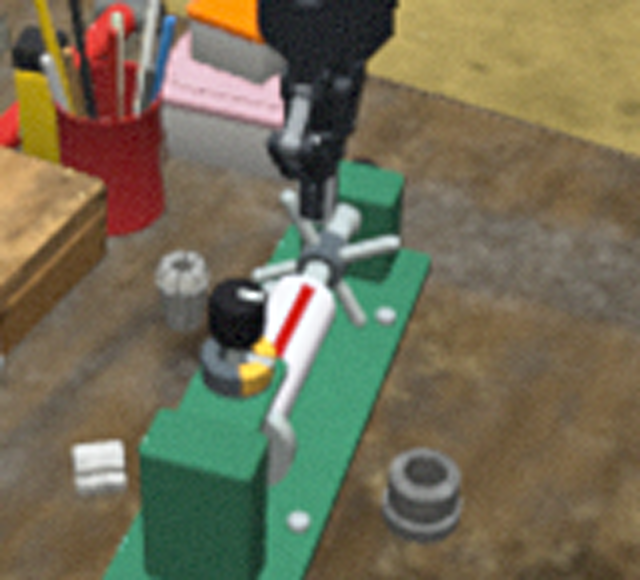

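View pics/wrist3.png

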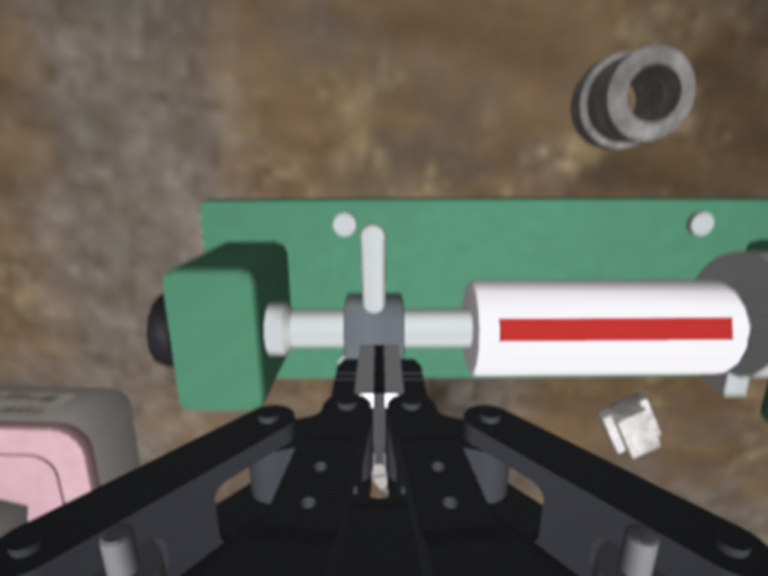

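```bash
cat >> h.py <<'E'
def theta(f):
    p=[0.5755,-0.1377,0.164]
    b=f["frame"].astype(int);m=(b[...,2]>110)&(b[...,1]<70)&(b[...,0]<80)
    c=proj(f,W(p,[[0,0,.075]]))[0];v,u=np.nonzero(m);k=np.hypot(u-c[0],v-c[1])<90;u,v=u[k],v[k]
    n=cv2.undistortPoints(np.float64(np.c_[u,v]).reshape(-1,1,2),f["intrinsics"],np.array(f["dist_coeffs"]))[:,0]
    d=np.c_[n,np.ones(len(n))]@f["R"];C=-f["R"].T@f["t"]
    cs,sn=np.cos(p[2]),np.sin(p[2]);Rf=np.array([[cs,sn,0],[-sn,cs,0],[0,0,1]])
    o=Rf@(C-[p[0],p[1],.065]);d=d@Rf.T
    A=d[:,0]**2+d[:,2]**2;B=o[0]*d[:,0]+o[2]*d[:,2];D=B*B-A*(o[0]**2+o[2]**2-.02**2);g=D>0
    s=(-B[g]-np.sqrt(D[g]))/A[g];X=o+d[g]*s[:,None];th=np.arctan2(X[:,0],X[:,2])
    ok=(X[:,1]>-.05)&(X[:,1]<.07)&(abs(th-np.median(th))<.5)
    return np.median(th[ok]),np.percentile(th[ok],[3,97]),ok.sum(),X[ok,1].min(),X[ok,1].max()
E
python3 - <<'E'
from h import *
for n in("top0","wrist2","scene3","wrist3"): print(n,theta(pickle.load(open(f"pics/{n}.pkl","rb"))))
E
```

```text
top0 (np.float64(-1.0024890900283299), array([-1.0624603 , -0.94909875]), np.int64(22), np.float64(-0.020100873048010684), np.float64(0.061403925352923945))
wrist2 (np.float64(-1.1544392445942044), array([-1.33058256, -1.02226405]), np.int64(177), np.float64(-0.026572762515865378), np.float64(0.05122657304856705))
scene3 (np.float64(-0.2687452408506798), array([-0.37468374, -0.16224735]), np.int64(40), np.float64(-0.025109533832757935), np.float64(0.032711930317630755))
wrist3 (np.float64(-0.30871192605195613), array([-0.46095175, -0.15171881]), np.int64(1469), np.float64(-0.025763744304056396), np.float64(0.04778084769026035))
```

The stripe sits at about -0.29 rad in both the wrist and scene views. I'll push 11 mm more.

Emit:
drive_tool([
  [[0.0007,-0.0037,0,0,0,0,0],[0.0007,-0.0037,0,0,0,0,0],[0.0007,-0.0037,0,0,0,0,0],[0,0,0,0,0,0,0]],
])

```text
time_s: 11.12
tool_pos: [0.6051, -0.2064, 0.1039]
tcp_rot: [-1.363, 1.569, 0.368]
force: [-0.6, -0.1, 0.8]
width: -0.0001
```

```bash
python3 - <<'E'
from h import *
from bench import *
st()
for n in("wrist","scene","top"):
    f=grab_frame(n);pickle.dump(f,open(f"pics/{n}4.pkl","wb"));print(theta(f))
E
```

```text
t 11.125 p [ 0.6051 -0.2064  0.1039] q [-0.329  0.531 -0.076  0.963  0.001 -0.49 ] F [-0.61 -0.13  0.84] M [0.03 0.33 0.06] w -0.0001
R [[0.002, -0.987, -0.16], [0.001, -0.16, 0.987], [-1.0, -0.002, 0.0]]
(np.float64(-0.01698191063461182), array([-0.18434358,  0.1618869 ]), np.int64(1621), np.float64(-0.02573749014980075), np.float64(0.04685419694933804))
(np.float64(-0.011013870036677791), array([-0.11901791,  0.09755751]), np.int64(33), np.float64(-0.024975294931280256), np.float64(0.02200366589597702))
(np.float64(0.08407730624152927), array([-0.00143683,  0.16416117]), np.int64(47), np.float64(-0.021788004773459088), np.float64(0.06192043779576312))
```

Now I'll back off toward -x, then rise.

Emit:
drive_tool([
  [[0,0.015,0,0,0,0,0],[-0.01,0.02,0,0,0,0,0],[-0.04,0.02,0,0,0,0,0],[-0.05,0.03,0,0,0,0,0],[-0.04,0.05,0,0,0,0,0],[0,0.05,0,0,0,0,0],[0,0,0,0,0,0,0],[0,0,0,0,0,0,0]],
])

```text
time_s: 12.28
tool_pos: [0.4137, -0.2375, 0.2502]
tcp_rot: [-2.155, 1.559, -0.427]
force: [0.3, -0.6, -0.5]
width: -0.0002
```

```bash
python3 - <<'E'
from h import *
from bench import *
st()
for n in("wrist","scene","top"):
    f=grab_frame(n);pickle.dump(f,open(f"pics/{n}5.pkl","wb"));print(theta(f))
    if n!="wrist":cv2.imwrite(f"pics/{n}5.png",cv2.resize(f["frame"][125:280,190:350],None,fx=3.8,fy=3.8,interpolation=cv2.INTER_CUBIC))
    # arms: depth of driver in fixture frame
    p=[0.5755,-0.1377,0.164]
    v,u=np.nonzero(f["depth"]);q=cv2.undistortPoints(np.float64(np.c_[u,v]).reshape(-1,1,2),f["intrinsics"],np.array(f["dist_coeffs"]))[:,0]
    X=(np.c_[q,np.ones(len(q))]*f["depth"][v,u][:,None]-f["t"])@f["R"];X=X-[p[0],p[1],0];c,s=np.cos(p[2]),np.sin(p[2])
    X=np.c_[c*X[:,0]+s*X[:,1],-s*X[:,0]+c*X[:,1],X[:,2]]
    d=np.hypot(X[:,0],X[:,2]-.065);m=(abs(X[:,1]+.073)<.005)&(d>.022)&(d<.05)&(X[:,2]>.07)
    a=np.arctan2(X[m,0],X[m,2]-.065);print(n,"arms",np.median(a[a>0]),(a>0).sum(),np.median(a[a<0]),(a<0).sum())
    m=(np.hypot(X[:,0],X[:,1]-.085)<.01)&(X[:,2]<.19);print("knobtop",np.percentile(X[m,2],[20,50,80]))
E
```

```text
t 12.275 p [ 0.4137 -0.2375  0.2502] q [-5.22e-01  1.65e-01 -2.35e-01  1.16e+00  1.00e-03 -6.79e-01] F [ 0.29 -0.58 -0.53] M [-0.02  0.04  0.01] w -0.0002
R [[0.01, -0.988, -0.157], [-0.005, -0.157, 0.988], [-1.0, -0.009, -0.006]]
(np.float64(-0.08789501911753016), array([-0.21519676,  0.04476741]), np.int64(37), np.float64(0.02960331117350601), np.float64(0.04683246676732164))
wrist arms 0.6405835684991151 37 -0.6086006920191476 1
knobtop [0.01515291 0.01558849 0.01630267]
(np.float64(-0.011013870036677791), array([-0.11891225,  0.09809173]), np.int64(35), np.float64(-0.024975294931280256), np.float64(0.025095201081896557))
scene arms 0.6750680609492834 41 -0.7082523711309128 38
knobtop [0.12944165 0.16941042 0.1705653 ]
(np.float64(0.08218015124745925), array([0.02018693, 0.13493535]), np.int64(34), np.float64(-0.021788004773459088), np.float64(0.06156546171263919))
top arms 0.7279010750968218 34 -0.6506164846829203 22
knobtop [0.16635168 0.1678311  0.16906643]
```

View pics/scene5.png

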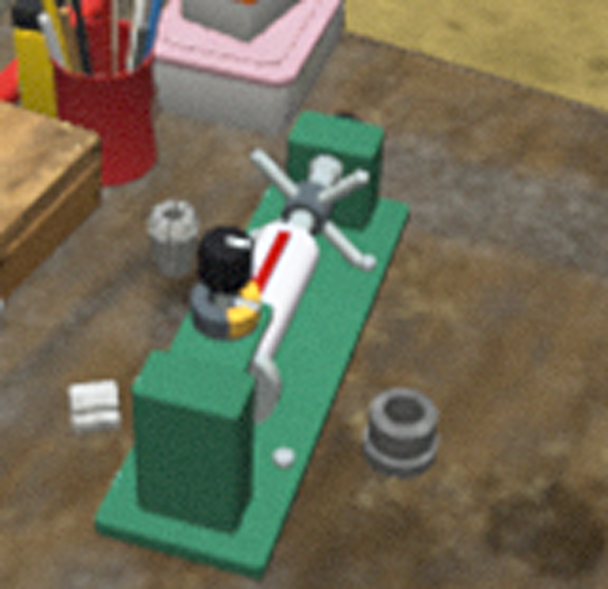

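View pics/top5.png

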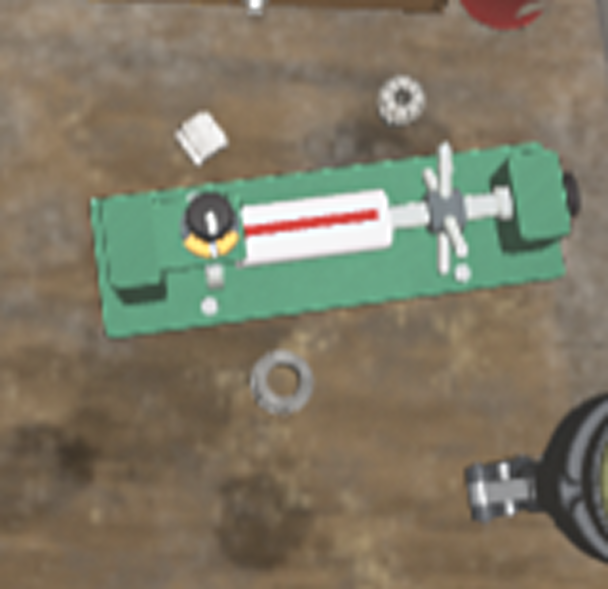

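```bash
python3 -c "
from bench import *
print(close_job())"
```

```text
the job is handed in; nothing more can be done
None
```

The plunger is parked in the rest notch and the red stripe faces up, as far as the cameras show. I handed the job in at about 12.5 s of the 61 s; no verdict was reported.

- **Plunger:** I pulled the knob up about 13 mm, twisted it about 2.34 rad clockwise in one grasp, and lowered it. The load disappeared at about 7.6 mm of pull, and I let go. The knob top then measured about 168 mm above the bench, against 161 mm at home, which fits the parked height. Pictures show the lug sitting in the brass notch.
- **Arbor:** I pushed the upper driver arm from the -x side with closed fingers, then withdrew the arm.
- **Stripe angle:** the views disagree slightly, but all are inside ±0.15 rad.
  - Wrist view, just before backing off: -0.02 rad.
  - Scene view: -0.01 rad.
  - Top view: +0.08 rad.
  - Driver-arm depth: -0.02 rad in the scene view, +0.04 in the top view.
- **Unreliable readings:** the last wrist view gave -0.09 rad, but only a sliver of the stripe was in it. Its knob-height reading was also wrong, so I disregarded both.
- **Loose parts and gripper:** the collet, sleeve and T-nut look unmoved in the final pictures. The gripper is clear of everything.

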